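# Turn the journal round the post and seat it in the copy bay

### The job

Ready the square journal for photographing: without lifting it off the copy board, push it against the fixed steel corner post so that it pivots a quarter turn round the post into the bay, with its red spine facing the side rail. Then press it home against the blue end rail so that it bears on the rail with about 10 N for half a second, and after that likewise against the side rail, so that it is left lying flush with both. Never load a rail with more than 18 N or push the journal anywhere with more than 25 N, leave the loupe, the jar and the brass weight alone, and draw the fingers clear.

Things in the scene. Friction and masses are not known exactly. Their poses are not given: they have to be found in the camera images.
- station: light grey copy board, 10 mm thick, fixed on the table; its place and yaw vary. Origin: on the table top right under the axis of the corner post; z up, x towards the end rail. Board top at z = 10 mm, x from -200 to 165, y from -35 to 210 mm. The bay lies at x > 0, y > 9 mm: side rail at its -y side, end rail at its +x side, open at -x and +y.
- post: fixed round steel corner post, 18 mm diameter, 45 mm tall above the board, yellow band at its top, at the near end of the side rail. Origin and axes as station.
- side_rail: fixed rigid aluminium rail along station x, from the post to the end rail, 12 mm thick, top 24 mm above the board. Bay face: the plane y = +9 mm of the station (level with the post's side). Origin and axes as station. Home: as for the end rail.
- end_rail: fixed rigid blue rail along station y, 14 mm thick, top 24 mm above the board, y = -3 to 160 mm. Bay face: the plane x = +135 mm of the station. Origin and axes as station. Home means the book bearing on it with a steady 7 to 15 N for about half a second (the fingers must also give the force that slides the book, 1 to 4 N); never over 18 N.
- book: closed stiff square brown journal lying flat, 110 x 110 x 26 mm, 0.4 to 0.8 kg. Origin: centre of its underside; x points to the red spine. It starts on the -x side of the post, 10 to 35 mm short of it, spine to the post, its centre 15 to 40 mm to station +y of the post. Sliding it takes 1 to 4 N. When home, its x points along station -y and its origin is at x 80, y 64, z 10 mm of the station.
- spine (a point): middle of the journal's red spine face, 55 mm from the book's centre along the book's x, 13 mm above its underside. Pushing the +y half of the face away from the spine (the near face) towards station +x makes the spine face catch the post, and the book turns clockwise seen from above.
- loupe: black standing loupe, 42 mm diameter, 45 mm tall, on the green table on the -y side of the side rail; not to be disturbed. Origin: centre of its underside.
- jar: amber glass jar with a brass lid, 44 mm diameter, 55 mm tall, on the green table on the -y side of the side rail; not to be disturbed. Origin: centre of its underside.
- weight: brass paperweight, 45 x 70 x 30 mm with a knob to 48 mm, on the green table at the +y side of the board; not to be disturbed. Origin: centre of its underside.

How it is judged:
On the way, in this order (a step that is already met when the one before it is completed fails the run):
1. the journal is part-way through its turn (30 to 65 degrees) and bearing on the corner post (angle between the x axis of book and the x axis of station, either way round between 0.52 and 1.13 rad and contact force between book and post above 0.3 N), for 0.1 s.
2. turned a quarter turn (within 6 degrees), spine to the side rail, and pressed on the end rail with 7 N or more for 0.3 s (angle between the x axis of book and the y axis of station, either way round below 0.1 rad and y of spine in the frame of station below 0.04 m and contact force between book and end_rail above 7 N), for 0.3 s.
3. still turned and up to the end rail, pressed on the side rail with 7 N or more for 0.3 s (angle between the x axis of book and the y axis of station, either way round below 0.1 rad and y of spine in the frame of station below 0.04 m and x of book in the frame of station above 0.0765 m and contact force between book and side_rail above 7 N), for 0.3 s.
At the end, for the whole second after the job is handed in: The journal lies flat on the board, turned a quarter turn with its red spine along the side rail, flush with both rails: no gap over 3.5 mm at either rail, within 2 degrees of square, at rest and released (x of book in the frame of station between 0.0765 and 0.0825 m and y of book in the frame of station between 0.0615 and 0.0675 m and angle between the x axis of book and the y axis of station, either way round below 0.035 rad and y of spine in the frame of station below 0.02 m and z of book in the frame of station below 0.013 m and angle between book's own z axis and vertical below 0.04 rad and linear speed of book below 0.01 m/s and contact force between the fingers and book below 0.05 N); the robot touches nothing.
It fails at once if the journal is lifted or tipped (more than 10 mm or 8 degrees) (z of book in the frame of station above 0.02 m or angle between book's own z axis and vertical above 0.14 rad).
It fails at once if the journal is pushed harder than 25 N by the robot or the post (contact force between any of the arm, the fingers, post and book above 25 N).
It fails at once if the journal bears on a rail with more than 18 N (contact force between any of side_rail, end_rail and book above 18 N).
It fails at once if the loupe, the jar or the brass weight is shifted by more than 10 mm (distance of any of loupe, jar, weight from where it was at the start of the episode above 0.01 m).
It also fails if it takes over 72 s, if anything falls off the work surface, if the arm or the gripper's body presses on something with over 40 N, if the wrist force passes 120 N, or if a joint passes its speed limit or range.

### The arm

A 6-joint arm with a two-finger parallel gripper is mounted at the origin on the work surface. World frame = base frame: x ahead of the robot, y to its left, z up, the work surface at z = 0. Lengths are in m, angles in rad, forces in N, time in s.
With the tool pointing down it reaches from about 0.325 to 0.925 m from the base axis. Payload 3.1 kg.
Tool frame: the origin (TCP) lies between the finger pads; the fingertips stand 17 mm ahead of it and the grasp point (between the pads) lies 2 mm behind it; z points along the fingers, y is the line along which they close (so a half turn about z gives the same grasp; the last joint's range is limited). The gripper opens to 85 mm and grips with 20 to 120 N. Pads are 22 mm wide; open, the fingers measure 114 mm over their backs; the gripper's body (76 mm by 85 mm) begins 54 mm behind the grasp point. The pads swing forward as they close: fully open they stand 13 mm farther back than shut.
Start: joints at [1.008, 0.217, 1.613, -0, 1.311, -0.112], TCP at [0.272, 0.563, 0.248] pointing down, gripper open.
Joint ranges: [-2.75, 2.75], [-0.78, 2.1], [0.31, 2.55], [-1.13, 4.27], [0.13, 2.63], [-2.58, 2.58]. Speed limits (rad/s): [2.79, 2.79, 3.14, 3.14, 3.14, 3.14].

### API

Orientations are given as a 3x3 rotation matrix whose columns are the frame's x, y, z axes.
In Python, from workcell import read_state, vision, ticket gives the robot as it stands.
- The arm moves only by the tool handwheel, called in YAML: its name, and indented under it one key for each argument. Schema: {"type":"object","properties":{"ticks":{"type":"string"},"grip_force":{"type":"number"},"only":{"type":"string"},"quiet":{"type":"boolean"},"lines":{"type":"string"}},"required":["ticks"],"additionalProperties":false}. ticks is a string of 1 to 12 rows, one to a line, with the numbers parted by commas; each row has 7 numbers: dx, dy, dz in shares of 1 m (1.0 is 1 m), then a rotation vector rx, ry, rz in normalised numbers (1 is 4 rad), then the finger opening in m; each row is the pose to reach, as a shift and turn from the pose commanded when the call began, along the tool's axes at that moment; what a row does not reach only later rows make up. A row lasts 1/12 s, in which the tool goes at most 0.0417 m and 0.125 rad, less where a joint would pass 70% of its speed; a pose out of reach is approached as far as the arm can. The fingers move at their own pace and stop on an object; grip_force is the grip in N (left out, the last holds). Time passes only in rows, so rows that do not move let the fingers close. The tool returns the time, the measured TCP pose, the force, the opening and the grip force at its end. only (a regular expression) keeps the lines of the reply that match it, lines (a string "A,B") keeps lines A to B, and quiet returns only ok. Shift and turn numbers lie between -1 and 1, and a call with a number outside is refused. Input that does not fit is refused with a message, and nothing moves.
- read_state(): the state, without advancing time (a new reading comes with each control period).
- vision.read_camera(name): name is "scene" or "top" or "wrist"; returns a dict with "color" (420x560x3 uint8, blue, green, red), "intrinsics" (3x3 intrinsics, pixels), "pose" (4x4, takes a point from camera to world coordinates); the wrist camera has in their place "tool_from_camera" (4x4, takes a point from camera to tool coordinates, whose origin is the TCP and whose axes are the flange's). Camera axes: x right, y down, z forward; pixel columns grow to the right and rows downward; lengths in m; the calibration is good to about 2 mm. A picture is of the moment at which its call begins: read the wrist's pose just before it. There is no depth.
- ticket.job_done(): hands the job in; it is judged then, once.
The state is a dict: "clock": time; "joint_pos": joint angles; "qd": joint speeds; "tau": joint torques, N m; "tcp_pos": TCP position; "tcp_rot": TCP orientation; "contact_force": force on the tool from outside, world axes, zero at the start; "moment": the same for the moment, N m; "grip_width": finger opening in m; "grip_force": force on a finger pad.
Only numpy, scipy, OpenCV 4.12 (cv2) and the standard library are available. Lean on these libraries where they do the work, as an engineer would, in place of code of your own. Each camera call takes 0.05 s, during which the arm holds its last target. There are 200 camera calls.

## Working session

There is one attempt and no reset: what is moved stays moved. The work goes in short steps, Python scripts to look and compute and a tool call to move; the robot and the scene stay as the last step left them, time stands still between calls to the robot, and variables do not carry over. Pictures are saved under pics/ and viewed, at most 10 in all, crops included, and the job is handed in when it is done.

```bash
ls; mkdir -p pics; python3 - <<'E'
from workcell import read_state, vision
import cv2, numpy as np
s=read_state(); print({k:np.round(v,3).tolist() for k,v in s.items()})
a=[]
for n in ("top","scene"):
    c=vision.read_camera(n); cv2.imwrite(f"pics/{n}0.png",c["color"]); print(n,np.round(c["intrinsics"],1).tolist(),np.round(c["pose"],3).tolist())
    np.savez(f"{n}0.npz",**c)
E
```

```text
pics
{'clock': 0.0, 'joint_pos': [1.008, 0.218, 1.615, -0.0, 1.311, -0.112], 'qd': [-0.001, -0.001, 0.0, -0.002, 0.001, 0.002], 'tau': [-0.001, -39.683, -30.386, -0.0, 0.009, -0.0], 'tcp_pos': [0.272, 0.562, 0.247], 'tcp_rot': [[-0.9, 0.436, -0.001], [0.436, 0.9, -0.002], [0.0, -0.002, -1.0]], 'contact_force': [0.076, 0.108, -0.43], 'moment': [0.01, 0.036, 0.044], 'grip_force': 0.0, 'grip_width': 0.085}
top [[383.4, 0.0, 277.5], [0.0, 383.4, 205.0], [0.0, 0.0, 1.0]] [[0.009, -0.988, 0.155, 0.492], [-1.0, -0.01, -0.006, 0.108], [0.007, -0.154, -0.988, 0.803], [0.0, 0.0, 0.0, 1.0]]
scene [[500.7, 0.0, 287.5], [0.0, 500.7, 214.7], [0.0, 0.0, 1.0]] [[-0.133, 0.742, -0.657, 1.135], [0.991, 0.092, -0.097, 0.183], [-0.012, -0.664, -0.747, 0.661], [0.0, 0.0, 0.0, 1.0]]
```

View pics/top0.png

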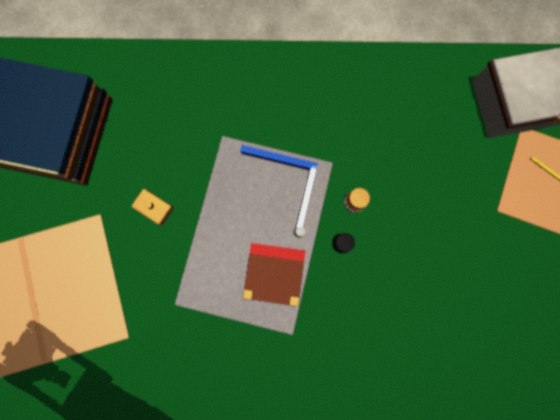

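View pics/scene0.png

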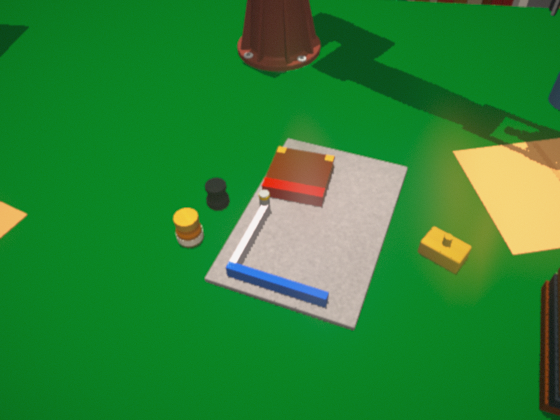

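The top view shows the board with corners near (222,137), (331,162), (294,334) and (176,304). The blue rail runs (241,150) to (316,166), the post is at (300,231), and the book spans about (245–305, 245–305) with its red spine towards the post. The jar is at (358,199), the loupe at (344,243) and the weight at (152,206). The scene view agrees.

```bash
cat > h.py <<'E'
import cv2, numpy as np
from workcell import read_state, vision
def plane(c,px,z):
    K,T=c["intrinsics"],c["pose"]
    d=(np.c_[np.atleast_2d(px),np.ones(len(np.atleast_2d(px)))]@np.linalg.inv(K).T)@T[:3,:3].T
    o=T[:3,3]; return (o+d*((z-o[2])/d[:,2])[:,None])
def quad(mask):
    cs,_=cv2.findContours(mask,cv2.RETR_EXTERNAL,cv2.CHAIN_APPROX_NONE)
    h=cv2.convexHull(max(cs,key=cv2.contourArea))
    for e in np.linspace(.005,.1,60):
        q=cv2.approxPolyDP(h,e*cv2.arcLength(h,True),True)
        if len(q)<=4: break
    return q[:,0].astype(float)
def fit(src,dst):  # 2D rigid src->dst
    a,b=src.mean(0),dst.mean(0); u,_,v=np.linalg.svd((src-a).T@(dst-b)); R=(u@v).T
    if np.linalg.det(R)<0: R=(u@np.diag([1,-1])@v).T
    return R,b-R@a
def masks(im):
    hsv=cv2.cvtColor(im,cv2.COLOR_BGR2HSV); H,S,V=cv2.split(hsv)
    m={}
    m["red"]=((H<6)|(H>174))&(S>200)&(V>120)
    m["blue"]=(H>100)&(H<130)&(S>150)&(V>80)
    m["brown"]=((H<12)|(H>172))&(S>120)
    m["grey"]=(S<70)&(V>60)
    m["board"]=(((H<35)|(H>90))&(V>40))
    return {k:(v*255).astype(np.uint8) for k,v in m.items()}
E
python3 - <<'E'
from h import *
for n in("top","scene"):
    c=dict(np.load(f"{n}0.npz")); im=c["color"]; m=masks(im)
    roi=np.zeros(im.shape[:2],np.uint8)
    if n=="top": roi[125:345,174:335]=255; 
    else: roi[135:330,203:410]=255
    for k in m: m[k]&=roi
    q=quad(m["board"]); P=plane(c,q,.01)[:,:2]
    print(n,"board px",q.tolist(),np.round(P,4).tolist())
    print(" sides",np.round(np.linalg.norm(P-np.roll(P,1,0),axis=1),4))
    S=np.array([[165,210],[165,-35],[-200,-35],[-200,210]])/1000.
    best=min(((lambda R,t:(np.linalg.norm(S@R.T+t-Q,axis=1).max(),R,t,i))(*fit(S,Q)) for i in range(4) for o in (1,-1) for Q in [np.roll(P[::o],i,0)]
       ) , key=lambda x:x[0]+ (1 if np.linalg.norm(x[2]-plane(c,np.mean(np.argwhere(m["blue"])[:,::-1],0),.034)[0,:2])>.2 else 0))
    R,t=best[1],best[2]; print(" err",best[0],"t",t.round(4),"yaw",np.arctan2(R[1,0],R[0,0]))
    for k,z in(("blue",.034),("red",.036),("brown",.036)):
        q=quad(m[k]); W=plane(c,q,z)[:,:2]; print(" ",k,q.tolist(),"world",W.round(4).tolist(),"stn",((W-t)@R).round(4).tolist())
E
```

```text
top board px [[223.0, 137.0], [331.0, 164.0], [291.0, 333.0], [176.0, 303.0]] [[0.7627, 0.2212], [0.7054, -0.0105], [0.3583, 0.0737], [0.4146, 0.3049]]
 sides [0.358  0.2387 0.3571 0.238 ]
 err 0.005398089200786845 t [0.5566 0.0581] yaw -0.2381678806753506
  blue [[241.0, 149.0], [249.0, 147.0], [315.0, 165.0], [307.0, 168.0]] world [[0.729, 0.1796], [0.7335, 0.1631], [0.6964, 0.0261], [0.6899, 0.0427]] stn [[0.1389, 0.1587], [0.1471, 0.1437], [0.1434, 0.0019], [0.1332, 0.0164]]
  red [[293.0, 252.0], [295.0, 253.0], [295.0, 255.0], [294.0, 256.0]] world [[0.5176, 0.0713], [0.5156, 0.0673], [0.5117, 0.0673], [0.5097, 0.0693]] stn [[-0.0411, 0.0035], [-0.042, -0.0008], [-0.0458, -0.0017], [-0.0482, -0.0003]]
  brown [[251.0, 243.0], [304.0, 250.0], [288.0, 303.0], [245.0, 288.0]] world [[0.5346, 0.155], [0.5217, 0.0494], [0.4188, 0.0808], [0.4468, 0.1651]] stn [[-0.0442, 0.089], [-0.0319, -0.0167], [-0.1392, -0.0105], [-0.132, 0.078]]
scene board px [[288.0, 139.0], [406.0, 168.0], [353.0, 328.0], [205.0, 278.0]] [[0.3605, 0.0718], [0.4178, 0.3045], [0.7681, 0.2213], [0.7101, -0.0128]]
 sides [0.3597 0.2397 0.3601 0.2411]
 err 0.004302908679905743 t [0.5605 0.057 ] yaw -0.2374898239913158
  blue [[227.0, 265.0], [326.0, 292.0], [326.0, 298.0], [235.0, 277.0]] world [[0.6979, 0.0223], [0.7275, 0.1777], [0.7378, 0.1785], [0.7182, 0.0391]] stn [[0.1417, -0.0014], [0.1339, 0.1565], [0.1437, 0.1598], [0.1575, 0.0197]]
  red [[266.0, 177.0], [286.0, 181.0], [285.0, 188.0], [263.0, 186.0]] world [[0.5005, 0.051], [0.5062, 0.088], [0.5237, 0.0886], [0.5236, 0.0494]] stn [[-0.057, -0.02], [-0.0601, 0.0173], [-0.0432, 0.022], [-0.0341, -0.0161]]
  brown [[332.0, 162.0], [322.0, 197.0], [262.0, 186.0], [274.0, 160.0]] world [[0.4466, 0.1653], [0.5375, 0.1549], [0.5238, 0.0477], [0.4541, 0.0584]] stn [[-0.1362, 0.0784], [-0.0454, 0.0897], [-0.0335, -0.0177], [-0.1038, -0.0237]]
```

```bash
cat > go.py <<'E'
# usage: go.py x_mm y_mm ztip_mm pushdir_deg (station): prints tool-axis deltas; always prints where the tip is
import sys; from h import *
YAW=-.238; T=np.array([.5585,.0577]); R=np.array([[np.cos(YAW),-np.sin(YAW)],[np.sin(YAW),np.cos(YAW)]])
s=read_state(); M=np.array(s["tcp_rot"]); p=np.array(s["tcp_pos"])
d=np.degrees(np.arctan2(-M[1,0],-M[0,0])-YAW); d=(d+180)%360-180
print("t %.2f tip stn mm"%s["clock"],((p[:2]-T)@R*1000).round(1),"z",round((p[2]-.017)*1000,1),"pushdir",round(d,1),"F stn",(np.array(s["contact_force"])[:2]@R).round(1),"Fz",round(s["contact_force"][2],1),"q6",round(s["joint_pos"][5],2))
if len(sys.argv)>1:
    x,y,z,a=map(float,sys.argv[1:])
    g=np.r_[T+R@np.array([x,y])/1000,z/1000+.017]
    print("delta tool",(M.T@(g-p)).round(4),"rz",round(-np.radians((a-d+180)%360-180),3))
E
python3 go.py -168 26 60 6.5
python3 - <<'E'
from h import *
YAW=-.238; T=np.array([.5585,.0577]); R=np.array([[np.cos(YAW),-np.sin(YAW)],[np.sin(YAW),np.cos(YAW)]])
c=dict(np.load("top0.npz"));print("post",(plane(c,[[300,231]],.055)[:,:2]-T)@R)
c=dict(np.load("scene0.npz"));print("post",(plane(c,[[264,195]],.055)[:,:2]-T)@R)
E
```

```text
t 0.10 tip stn mm [-397.4  422.5] z 230.1 pushdir -12.2 F stn [0.2 0.2] Fz -0.5 q6 -0.11
delta tool [-0.308  -0.3387  0.1707] rz -0.326
post [[-0.00088964  0.00068078]]
post [[0.00413408 0.00203495]]
```

Careful with the scale: turns go in shares of 4 rad. That gives: -0.326 rad / 4 = -0.0815.

handwheel:
  ticks: "-0.062,-0.068,0,0,0,-0.025,0\n-0.123,-0.135,0,0,0,-0.05,0\n-0.185,-0.203,0,0,0,-0.0815,0\n-0.246,-0.271,0,0,0,-0.0815,0\n-0.308,-0.339,0,0,0,-0.0815,0\n-0.308,-0.339,0.03,0,0,-0.0815,0\n-0.308,-0.339,0.06,0,0,-0.0815,0\n-0.308,-0.339,0.09,0,0,-0.0815,0\n-0.308,-0.339,0.12,0,0,-0.0815,0\n-0.308,-0.339,0.13,0,0,-0.0815,0\n-0.308,-0.339,0.13,0,0,-0.0815,0\n-0.308,-0.339,0.13,0,0,-0.0815,0"
  grip_force: 40

```text
clock: 1.1
tcp_pos: [0.4014, 0.1214, 0.117]
tcp_rot: [[-0.992, 0.125, 0.0], [0.125, 0.992, -0.0], [-0.0, -0.0, -1.0]]
contact_force: [1.2, 0.7, -0.7]
grip_width: 0.0
grip_force: 0.0
```

```bash
python3 go.py -168 26 60 6.5
```

```text
t 1.10 tip stn mm [-167.6   24.9] z 100.0 pushdir 6.5 F stn [1.  0.9] Fz -0.7 q6 -1.32
delta tool [0.0002 0.0012 0.04  ] rz -0.001
```

handwheel:
  ticks: "0.006,0.001,0.03,0,0,0,0\n0.006,0.001,0.06,0,0,0,0\n0.006,0.001,0.075,0,0,0,0\n0.006,0.001,0.084,0,0,0,0\n0.006,0.001,0.084,0,0,0,0\n0.006,0.001,0.084,0,0,0,0"

```text
clock: 1.6
tcp_pos: [0.3961, 0.1251, 0.0344]
tcp_rot: [[-0.992, 0.124, -0.0], [0.124, 0.992, -0.0], [0.0, -0.0, -1.0]]
contact_force: [0.3, -0.2, -0.1]
grip_width: -0.0001
grip_force: 0.0
```

```bash
python3 go.py; python3 - <<'E'
from h import *
c=vision.read_camera("scene"); cv2.imwrite("pics/s1.png",cv2.resize(c["color"][120:320,180:420],None,fx=3,fy=3,interpolation=cv2.INTER_CUBIC))
E
```

```text
t 1.60 tip stn mm [-173.8   27.2] z 17.4 pushdir 6.5 F stn [ 0.3 -0.1] Fz -0.1 q6 -1.31
```

View pics/s1.png

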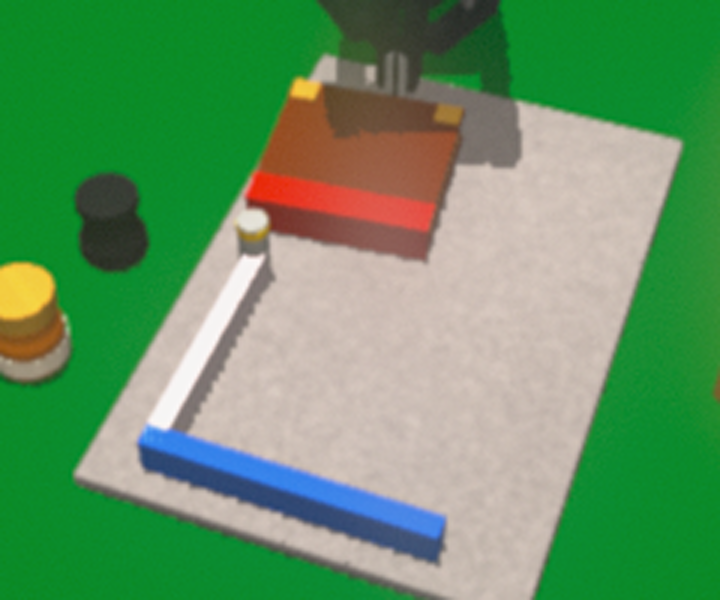

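The picture shows the tip at crop (395,75), just behind the near face and slightly to its +y side. It's clear of the book, and the post is ahead of the spine at (253,225). Now I'll push forward to the post.

handwheel:
  ticks: "-0.003,0,0,0,0,0,0\n-0.006,-0.001,0,0,0,0,0\n-0.009,-0.001,0,0,0,0,0\n-0.012,-0.001,0,0,0,0,0\n-0.015,-0.002,0,0,0,0,0\n-0.018,-0.002,0,0,0,0,0\n-0.021,-0.002,0,0,0,0,0\n-0.024,-0.003,0,0,0,0,0\n-0.027,-0.003,0,0,0,0,0\n-0.03,-0.003,0,0,0,0,0\n-0.033,-0.004,0,0,0,0,0"

```text
clock: 2.57
tcp_pos: [0.4283, 0.1169, 0.0341]
tcp_rot: [[-0.992, 0.124, -0.0], [0.124, 0.992, 0.0], [0.0, -0.0, -1.0]]
contact_force: [-2.2, 0.3, -0.3]
grip_width: -0.0001
grip_force: 0.6
```

```bash
python3 go.py; cat > bk.py <<'E'
# book pose in station from the top camera: red spine strip + brown, lines at z=.036
from h import *
YAW=-.238; T=np.array([.5585,.0577]); R=np.array([[np.cos(YAW),-np.sin(YAW)],[np.sin(YAW),np.cos(YAW)]])
import sys
for n in sys.argv[1:] or ["top","scene"]:
    c=vision.read_camera(n); m=masks(c["color"]); cv2.imwrite(f"pics/_{n}.png",c["color"])
    roi=np.zeros(c["color"].shape[:2],np.uint8)
    if n=="top": roi[125:345,174:335]=255
    else: roi[135:330,203:410]=255
    hsv=cv2.cvtColor(c["color"],cv2.COLOR_BGR2HSV); H,S,V=cv2.split(hsv)
    r=(((H<4)|(H>176))&(S>200)&(V>150)).astype(np.uint8)*255&roi   # bright red = top strip
    cs,_=cv2.findContours(r,cv2.RETR_EXTERNAL,cv2.CHAIN_APPROX_NONE)
    if not cs: print(n,"no red"); continue
    k=max(cs,key=cv2.contourArea)[:,0].astype(float)
    W=(plane(c,k,.036)[:,:2]-T)@R*1000
    rc=cv2.minAreaRect(W.astype(np.float32)); B=cv2.boxPoints(rc)
    e=[B[1]-B[0],B[2]-B[1]]; L=max(e,key=np.linalg.norm); a=np.degrees(np.arctan2(L[1],L[0]))-90
    print(n,"strip centre",np.round(rc[0],1),"size",np.round(rc[1],1),"book yaw mod180 %.1f"%((a+140)%180-140))
E
python3 bk.py
```

```text
t 2.57 tip stn mm [-140.5   26.9] z 17.1 pushdir 6.5 F stn [-2.2 -0.2] Fz -0.3 q6 -1.34
top strip centre [-28.1   5.1] size [2. 4.] book yaw mod180 14.1
scene strip centre [-26.    8.9] size [20.4 42. ] book yaw mod180 12.8
```

```bash
python3 - <<'E'
import cv2
im=cv2.imread("pics/_top.png");h=cv2.cvtColor(im,cv2.COLOR_BGR2HSV)
for r in range(228,250,2): print(r,[h[r,c].tolist() for c in (258,275,290)])
im=cv2.imread("pics/_scene.png");h=cv2.cvtColor(im,cv2.COLOR_BGR2HSV)
for r in range(176,216,3): print(r,[h[r,c].tolist() for c in (275,295,315)])
E
```

```text
228 [[12, 26, 167], [10, 23, 169], [11, 26, 169]]
230 [[14, 26, 167], [14, 26, 168], [11, 26, 166]]
232 [[8, 33, 172], [11, 25, 164], [13, 24, 170]]
234 [[3, 120, 199], [11, 29, 170], [13, 24, 169]]
236 [[1, 196, 217], [3, 106, 192], [11, 29, 173]]
238 [[1, 199, 219], [1, 195, 215], [2, 103, 195]]
240 [[1, 197, 219], [2, 200, 218], [1, 192, 215]]
242 [[2, 196, 221], [1, 199, 219], [1, 198, 216]]
244 [[2, 198, 205], [1, 197, 220], [1, 196, 219]]
246 [[6, 182, 153], [2, 196, 212], [1, 196, 219]]
248 [[8, 171, 134], [5, 185, 160], [2, 199, 209]]
176 [[10, 187, 153], [10, 150, 141], [8, 136, 143]]
179 [[10, 187, 153], [9, 150, 153], [8, 142, 154]]
182 [[11, 190, 152], [9, 148, 155], [8, 140, 155]]
185 [[10, 180, 152], [9, 148, 157], [8, 135, 159]]
188 [[4, 225, 230], [9, 145, 156], [8, 132, 159]]
191 [[3, 221, 234], [3, 180, 221], [8, 131, 160]]
194 [[3, 224, 235], [2, 185, 229], [4, 158, 198]]
197 [[4, 176, 139], [2, 181, 230], [2, 169, 229]]
200 [[4, 158, 123], [3, 156, 180], [2, 169, 229]]
203 [[3, 163, 119], [4, 111, 135], [2, 161, 216]]
206 [[8, 68, 112], [4, 113, 133], [5, 98, 138]]
209 [[11, 30, 211], [5, 90, 124], [3, 98, 140]]
212 [[11, 30, 210], [10, 30, 205], [3, 98, 136]]
215 [[11, 30, 207], [10, 31, 203], [10, 34, 193]]
```

```bash
sed -i 's/r=(((H<4).*/r=(((H<6)|(H>176))\&(S>110)\&(V>180)).astype(np.uint8)*255\&roi/' bk.py; sed -i 's/    print(n,"strip/    u=np.array([np.sin(np.radians(a+90)),-np.cos(np.radians(a+90))])\n    print(n,"strip/' bk.py; python3 bk.py
```

```text
top strip centre [-30.1  34.9] size [ 22.2 109.9] book yaw mod180 6.8
scene strip centre [-30.3  33.6] size [ 23.5 110.1] book yaw mod180 6.6
```

handwheel:
  ticks: "-0.002,0,0,0,0,0,0\n-0.004,0,0,0,0,0,0\n-0.006,-0.001,0,0,0,0,0\n-0.008,-0.001,0,0,0,0,0\n-0.009,-0.001,0,0,0,0,0\n-0.01,-0.001,0,0,0,0,0"

```text
clock: 3.27
tcp_pos: [0.4341, 0.1149, 0.0331]
tcp_rot: [[-0.992, 0.125, -0.01], [0.125, 0.992, 0.0], [0.009, -0.001, -1.0]]
contact_force: [-8.7, 3.2, 3.4]
grip_width: 0.0
grip_force: 4.6
```

```bash
python3 go.py; python3 bk.py
```

```text
t 3.27 tip stn mm [-134.4   26.3] z 16.1 pushdir 6.5 F stn [-9.2  1.1] Fz 3.4 q6 -1.35
top strip centre [-25.1  34.7] size [ 22.1 109.7] book yaw mod180 6.6
scene strip centre [-24.6  33.5] size [ 23.9 110.5] book yaw mod180 7.0
```

handwheel:
  ticks: "0.006,0,0,0,0,0,0\n0.014,0,0,0,0,0,0\n0.014,0.013,0,0,0,0,0\n0.014,0.027,0,0,0,0,0\n0.014,0.027,0,0,0,0,0\n0.012,0.027,0,0,0,0,0\n0.01,0.027,0,0,0,0,0\n0.008,0.027,0,0,0,0,0\n0.006,0.027,0,0,0,0,0\n0.004,0.027,0,0,0,0,0\n0.002,0.027,0,0,0,0,0\n0,0.027,0,0,0,0,0"

```text
clock: 4.37
tcp_pos: [0.4398, 0.1415, 0.0337]
tcp_rot: [[-0.992, 0.125, -0.004], [0.125, 0.992, 0.0], [0.004, -0.0, -1.0]]
contact_force: [-4.9, 1.9, -0.0]
grip_width: 0.0001
grip_force: 2.4
```

```bash
python3 go.py; python3 bk.py
```

```text
t 4.37 tip stn mm [-135.1   53.5] z 16.7 pushdir 6.4 F stn [-5.2  0.7] Fz -0.0 q6 -1.29
top strip centre [-23.5  32.9] size [ 22.3 109.9] book yaw mod180 4.4
scene strip centre [-23.3  31.7] size [ 24.1 108.2] book yaw mod180 3.5
```

To row units: 0.35 rad / 4 = 0.0875.

handwheel:
  ticks: "-0.0015,0.003,0,0,0,0.0125,0\n-0.003,0.0067,0,0,0,0.0225,0\n-0.0045,0.01,0,0,0,0.03,0\n-0.0063,0.013,0,0,0,0.0375,0\n-0.008,0.0165,0,0,0,0.0425,0\n-0.01,0.0195,0,0,0,0.05,0\n-0.012,0.0225,0,0,0,0.055,0\n-0.014,0.0256,0,0,0,0.0625,0\n-0.016,0.0285,0,0,0,0.07,0\n-0.018,0.0315,0,0,0,0.075,0\n-0.0205,0.0345,0,0,0,0.0825,0\n-0.023,0.037,0,0,0,0.0875,0"

```text
clock: 5.47
tcp_pos: [0.4694, 0.1755, 0.0344]
tcp_rot: [[-0.889, 0.458, 0.001], [0.458, 0.889, -0.0], [-0.001, 0.0, -1.0]]
contact_force: [-0.6, -0.3, 0.5]
grip_width: -0.0001
grip_force: 0.3
```

```bash
python3 go.py; python3 bk.py
```

```text
t 5.47 tip stn mm [-114.4   93.5] z 17.4 pushdir -13.6 F stn [-0.6 -0.5] Fz 0.5 q6 -0.88
top strip centre [-16.6  24.7] size [109.9  23.2] book yaw mod180 -11.0
scene strip centre [-16.2  24.6] size [107.3  24.2] book yaw mod180 -12.6
```

To row units: 0.024 rad / 4 = 0.006.

handwheel:
  ticks: "-0.002,0.001,0,0,0,0.006,0\n-0.004,0.002,0,0,0,0.012,0\n-0.006,0.003,0,0,0,0.018,0\n-0.008,0.004,0,0,0,0.024,0\n-0.01,0.005,0,0,0,0.03,0\n-0.012,0.006,0,0,0,0.036,0\n-0.014,0.007,0,0,0,0.042,0\n-0.016,0.008,0,0,0,0.048,0\n-0.018,0.009,0,0,0,0.054,0\n-0.02,0.01,0,0,0,0.06,0\n-0.022,0.011,0,0,0,0.066,0\n-0.024,0.012,0,0,0,0.072,0"

```text
clock: 6.57
tcp_pos: [0.4933, 0.1785, 0.0342]
tcp_rot: [[-0.719, 0.695, -0.006], [0.695, 0.719, 0.007], [0.009, 0.001, -1.0]]
contact_force: [-9.4, 15.6, 4.6]
grip_width: -0.0
grip_force: 8.9
```

```bash
python3 go.py; python3 bk.py
```

```text
t 6.57 tip stn mm [-91.9 102. ] z 17.2 pushdir -30.4 F stn [-12.8  12.9] Fz 4.6 q6 -0.6
top strip centre [-19.1   9.1] size [107.3  22.3] book yaw mod180 -29.6
scene strip centre [-18.    8.7] size [107.1  23.2] book yaw mod180 -29.2
```

handwheel:
  ticks: "0.004,0.003,0,0,0,0,0\n0.014,0.003,0,0,0,0,0\n0.014,-0.009,0,0,0,0,0\n0.014,-0.018,0,0,0,0,0\n0.014,-0.018,0,0,0,0,0\n0.014,-0.018,0,0,0,0,0"

```text
clock: 7.17
tcp_pos: [0.4729, 0.1711, 0.0342]
tcp_rot: [[-0.722, 0.692, 0.0], [0.692, 0.722, -0.0], [-0.0, -0.0, -1.0]]
contact_force: [-0.1, 0.7, -0.2]
grip_width: 0.0
grip_force: 0.0
```

```bash
python3 go.py -107 88 17 -30; python3 bk.py
```

```text
t 7.17 tip stn mm [-109.9   90. ] z 17.2 pushdir -30.1 F stn [-0.2  0.6] Fz -0.2 q6 -0.6
delta tool [-0.0035 -0.0003  0.0003] rz -0.002
top strip centre [-19.1   9.1] size [107.   21.3] book yaw mod180 -30.9
scene strip centre [-18.2   8.8] size [107.2  23.2] book yaw mod180 -29.2
```

To row units: 0.21 rad / 4 = 0.0525.

handwheel:
  ticks: "-0.003,0,0,0,0,0,0\n-0.006,0,0,0,0,0,0\n-0.009,0.001,0,0,0,0,0\n-0.0105,0.004,0,0,0,0.005,0\n-0.0115,0.0065,0,0,0,0.0113,0\n-0.0125,0.009,0,0,0,0.0175,0\n-0.0135,0.012,0,0,0,0.0225,0\n-0.0145,0.0145,0,0,0,0.0288,0\n-0.0155,0.017,0,0,0,0.035,0\n-0.0165,0.02,0,0,0,0.04,0\n-0.018,0.0225,0,0,0,0.0463,0\n-0.019,0.025,0,0,0,0.0525,0"

```text
clock: 8.27
tcp_pos: [0.5035, 0.1781, 0.0341]
tcp_rot: [[-0.561, 0.828, -0.002], [0.828, 0.561, 0.002], [0.003, -0.0, -1.0]]
contact_force: [-3.0, 6.1, 1.6]
grip_width: -0.0001
grip_force: 3.2
```

```bash
python3 go.py; python3 bk.py
```

```text
t 8.27 tip stn mm [-81.9 104.1] z 17.1 pushdir -42.3 F stn [-4.4  5.2] Fz 1.6 q6 -0.39
top strip centre [-18.6  11. ] size [110.3  22.4] book yaw mod180 -41.8
scene strip centre [-17.2  11. ] size [106.9  22.6] book yaw mod180 -41.8
```

To row units: 0.28 rad / 4 = 0.07.

handwheel:
  ticks: "-0.0006,0.0027,0,0,0,0.0058,0\n-0.0014,0.0055,0,0,0,0.0118,0\n-0.0022,0.0083,0,0,0,0.0175,0\n-0.003,0.011,0,0,0,0.0233,0\n-0.0038,0.0138,0,0,0,0.0293,0\n-0.0047,0.0165,0,0,0,0.035,0\n-0.0057,0.019,0,0,0,0.0408,0\n-0.0067,0.022,0,0,0,0.0468,0\n-0.0078,0.0245,0,0,0,0.0525,0\n-0.009,0.027,0,0,0,0.0583,0\n-0.01,0.03,0,0,0,0.0643,0\n-0.0112,0.0325,0,0,0,0.07,0"

```text
clock: 9.37
tcp_pos: [0.5374, 0.1878, 0.0341]
tcp_rot: [[-0.31, 0.951, 0.0], [0.951, 0.31, 0.004], [0.003, 0.001, -1.0]]
contact_force: [-2.3, 7.0, -0.6]
grip_width: -0.0001
grip_force: 3.5
```

```bash
python3 go.py; python3 bk.py
```

```text
t 9.37 tip stn mm [-51.2 121.5] z 17.1 pushdir -58.3 F stn [-3.9  6.3] Fz -0.6 q6 -0.11
top strip centre [-17.2  14.3] size [109.8  23. ] book yaw mod180 -58.3
scene strip centre [-16.6  12.9] size [110.4  22.9] book yaw mod180 -58.4
```

To row units: 0.28 rad / 4 = 0.07.

handwheel:
  ticks: "-0.0005,0.0027,0,0,0,0.0058,0\n-0.0012,0.0055,0,0,0,0.0118,0\n-0.002,0.0083,0,0,0,0.0175,0\n-0.0028,0.011,0,0,0,0.0233,0\n-0.0036,0.0138,0,0,0,0.0293,0\n-0.0044,0.0165,0,0,0,0.035,0\n-0.0053,0.019,0,0,0,0.0408,0\n-0.0063,0.022,0,0,0,0.0468,0\n-0.0073,0.0245,0,0,0,0.0525,0\n-0.0083,0.027,0,0,0,0.0583,0\n-0.0095,0.03,0,0,0,0.0643,0\n-0.0105,0.0325,0,0,0,0.07,0"

```text
clock: 10.47
tcp_pos: [0.5725, 0.1882, 0.0343]
tcp_rot: [[-0.035, 0.999, 0.002], [0.999, 0.035, 0.004], [0.004, 0.003, -1.0]]
contact_force: [1.6, 7.2, -2.7]
grip_width: 0.0002
grip_force: 3.3
```

```bash
python3 go.py; python3 bk.py
```

```text
t 10.47 tip stn mm [-17.1 130.1] z 17.3 pushdir -74.4 F stn [-0.2  7.4] Fz -2.7 q6 0.16
top strip centre [-15.2  17.5] size [107.9  22.1] book yaw mod180 -76.0
scene strip centre [-14.7  16. ] size [110.7  23. ] book yaw mod180 -75.2
```

To row units: 0.25 rad / 4 = 0.0625.

handwheel:
  ticks: "-0.0004,0.0027,0,0,0,0.0058,0\n-0.001,0.0055,0,0,0,0.0113,0\n-0.0016,0.0082,0,0,0,0.017,0\n-0.0022,0.011,0,0,0,0.0225,0\n-0.0028,0.0135,0,0,0,0.0283,0\n-0.0035,0.016,0,0,0,0.034,0\n-0.0042,0.0185,0,0,0,0.04,0\n-0.005,0.021,0,0,0,0.045,0\n-0.0058,0.0235,0,0,0,0.05,0\n-0.0064,0.0255,0,0,0,0.0563,0\n-0.007,0.0275,0,0,0,0.0625,0\n-0.0075,0.0295,0,0,0,0.0675,0"

```text
clock: 11.57
tcp_pos: [0.6027, 0.181, 0.0343]
tcp_rot: [[0.232, 0.973, 0.003], [0.973, -0.232, 0.002], [0.003, 0.002, -1.0]]
contact_force: [1.5, 4.7, -1.8]
grip_width: -0.0004
grip_force: 2.5
```

```bash
python3 go.py; python3 bk.py
```

```text
t 11.57 tip stn mm [ 13.9 130.2] z 17.3 pushdir -89.8 F stn [0.3 4.9] Fz -1.8 q6 0.41
top strip centre [-13.   20.7] size [109.9  23.2] book yaw mod180 -89.4
scene strip centre [-12.   19.4] size [110.1  22.5] book yaw mod180 -89.5
```

To row units: -1.2 rad / 4 = -0.3.

handwheel:
  ticks: "0.006,0,0,0,0,0,0\n0.015,0,0,0,0,0,0\n0.015,0,-0.03,0,0,-0.03,0\n0.015,0,-0.06,0,0,-0.06,0\n0,-0.03,-0.06,0,0,-0.09,0\n-0.02,-0.06,-0.06,0,0,-0.12,0\n-0.04,-0.09,-0.06,0,0,-0.15,0\n-0.064,-0.104,-0.06,0,0,-0.18,0\n-0.064,-0.104,-0.06,0,0,-0.21,0\n-0.064,-0.104,-0.06,0,0,-0.24,0\n-0.064,-0.104,-0.06,0,0,-0.27,0\n-0.064,-0.104,-0.06,0,0,-0.3,0"

```text
clock: 12.67
tcp_pos: [0.4853, 0.141, 0.0946]
tcp_rot: [[-0.827, 0.562, 0.0], [0.562, 0.827, -0.001], [-0.001, -0.0, -1.0]]
contact_force: [0.4, 0.4, 0.1]
grip_width: 0.0001
grip_force: 0.0
```

```bash
python3 go.py -90 66 17 0; python3 bk.py scene
```

```text
t 12.67 tip stn mm [-90.7  63.7] z 77.6 pushdir -20.6 F stn [0.3 0.5] Fz 0.1 q6 -0.83
delta tool [0.0002 0.0024 0.0606] rz -0.359
scene strip centre [-12.4  19.4] size [110.3  22.5] book yaw mod180 -89.3
```

Careful with the scale: turns go in shares of 4 rad. That gives: -0.359 rad / 4 = -0.0898.

handwheel:
  ticks: "0,0.002,0.01,0,0,-0.03,0\n0,0.002,0.02,0,0,-0.06,0\n0,0.002,0.04,0,0,-0.0898,0\n0,0.002,0.055,0,0,-0.0898,0\n0,0.002,0.06,0,0,-0.0898,0\n0,0.002,0.06,0,0,-0.0898,0"

```text
clock: 13.22
tcp_pos: [0.4849, 0.1426, 0.0328]
tcp_rot: [[-0.97, 0.243, -0.004], [0.243, 0.97, -0.001], [0.003, -0.002, -1.0]]
contact_force: [-0.2, -0.6, -0.2]
grip_width: 0.0001
grip_force: 0.0
```

```bash
python3 go.py 5 66 17 0
```

```text
t 13.22 tip stn mm [-91.5  65.2] z 15.8 pushdir -0.4 F stn [-0.1 -0.6] Fz -0.2 q6 -1.18
delta tool [-0.0965  0.0016 -0.0016] rz -0.008
```

handwheel:
  ticks: "-0.005,0,0,0,0,0,0\n-0.009,0,0,0,0,0,0\n-0.013,0,0,0,0,0,0\n-0.017,0,0,0,0,0,0\n-0.022,0,0,0,0,0,0\n-0.027,0,0,0,0,0,0\n-0.032,0,0,0,0,0,0\n-0.037,0,0,0,0,0,0\n-0.042,0,0,0,0,0,0\n-0.047,0,0,0,0,0,0\n-0.05,0,0,0,0,0,0\n-0.05,0,0,0,0,0,0"

```text
clock: 14.22
tcp_pos: [0.5361, 0.1304, 0.0344]
tcp_rot: [[-0.97, 0.242, 0.002], [0.242, 0.97, -0.0], [-0.002, 0.0, -1.0]]
contact_force: [0.2, -0.3, 0.4]
grip_width: 0.0001
grip_force: 0.0
```

```bash
python3 go.py 5 66 17 0; python3 bk.py
```

```text
t 14.22 tip stn mm [-38.9  65.3] z 17.4 pushdir -0.3 F stn [ 0.3 -0.3] Fz 0.4 q6 -1.21
delta tool [-0.0439  0.0009  0.0005] rz -0.006
top strip centre [76.3 18.5] size [25.1 15.3] book yaw mod180 -35.4
scene strip centre [28.4 19.9] size [108.7  22.2] book yaw mod180 -89.3
```

handwheel:
  ticks: "-0.004,0,0,0,0,0,0\n-0.008,0,0,0,0,0,0\n-0.012,0,0,0,0,0,0\n-0.016,0,0,0,0,0,0\n-0.02,0,0,0,0,0,0\n-0.024,0,0,0,0,0,0\n-0.028,0,0,0,0,0,0\n-0.032,0,0,0,0,0,0\n-0.036,0,0,0,0,0,0\n-0.04,0,0,0,0,0,0\n-0.043,0,0,0,0,0,0\n-0.043,0,0,0,0,0,0"

```text
clock: 15.32
tcp_pos: [0.5779, 0.1201, 0.0346]
tcp_rot: [[-0.97, 0.242, 0.002], [0.242, 0.97, -0.0], [-0.002, 0.0, -1.0]]
contact_force: [-0.3, 0.2, 0.5]
grip_width: -0.0001
grip_force: 0.0
```

```bash
python3 go.py 15 66 17 0; python3 bk.py
```

```text
t 15.32 tip stn mm [ 4.1 65.2] z 17.6 pushdir -0.3 F stn [-0.3  0.1] Fz 0.5 q6 -1.24
delta tool [-0.0109  0.0009  0.0006] rz -0.006
top no red
scene strip centre [72.1 20.2] size [107.4  21.7] book yaw mod180 -89.9
```

handwheel:
  ticks: "-0.002,0,0,0,0,0,0\n-0.004,0,0,0,0,0,0\n-0.006,0,0,0,0,0,0\n-0.007,0,0,0,0,0,0\n-0.008,0,0,0,0,0,0\n-0.0085,0,0,0,0,0,0\n-0.009,0,0,0,0,0,0"

```text
clock: 16.0
tcp_pos: [0.5853, 0.1182, 0.0343]
tcp_rot: [[-0.97, 0.241, -0.0], [0.241, 0.97, 0.0], [0.0, -0.0, -1.0]]
contact_force: [-1.7, -0.1, 0.7]
grip_width: 0.0
grip_force: 0.8
```

```bash
python3 go.py
```

```text
t 16.00 tip stn mm [11.8 65.1] z 17.3 pushdir -0.3 F stn [-1.6 -0.5] Fz 0.7 q6 -1.25
```

Still only sliding friction; I'll go on in 1 mm steps.

handwheel:
  ticks: "-0.001,0,0,0,0,0,0\n-0.002,0,0,0,0,0,0\n-0.003,0,0,0,0,0,0\n-0.003,0,0,0,0,0,0"

```text
clock: 16.33
tcp_pos: [0.5866, 0.1178, 0.0338]
tcp_rot: [[-0.97, 0.242, -0.004], [0.242, 0.97, 0.0], [0.004, -0.001, -1.0]]
contact_force: [-4.7, 1.6, 3.4]
grip_width: 0.0002
grip_force: 2.6
```

```bash
python3 go.py
```

```text
t 16.33 tip stn mm [13.1 65. ] z 16.8 pushdir -0.3 F stn [-5.   0.4] Fz 3.4 q6 -1.25
```

handwheel:
  ticks: "-0.001,0,0,0,0,0,0\n-0.0015,0,0,0,0,0,0\n-0.0015,0,0,0,0,0,0"

```text
clock: 16.58
tcp_pos: [0.5866, 0.1177, 0.0334]
tcp_rot: [[-0.97, 0.241, -0.008], [0.241, 0.97, 0.001], [0.008, -0.001, -1.0]]
contact_force: [-7.6, 1.9, 3.7]
grip_width: -0.0002
grip_force: 3.9
```

```bash
python3 go.py
```

```text
t 16.58 tip stn mm [13.2 64.9] z 16.4 pushdir -0.3 F stn [-7.8  0. ] Fz 3.7 q6 -1.25
```

handwheel:
  ticks: "-0.001,0,0,0,0,0,0\n-0.002,0,0,0,0,0,0\n-0.0025,0,0,0,0,0,0\n-0.0025,0,0,0,0,0,0"

```text
clock: 16.92
tcp_pos: [0.5866, 0.1176, 0.0327]
tcp_rot: [[-0.97, 0.242, -0.013], [0.242, 0.97, 0.001], [0.013, -0.002, -1.0]]
contact_force: [-11.5, 3.1, 6.0]
grip_width: -0.0002
grip_force: 6.1
```

```bash
python3 go.py
```

```text
t 16.92 tip stn mm [13.2 64.8] z 15.7 pushdir -0.3 F stn [-11.9   0.3] Fz 6.0 q6 -1.25
```

handwheel:
  ticks: "-0.0007,0,0,0,0,0,0\n-0.0007,0,0,0,0,0,0\n-0.0007,0,0,0,0,0,0\n-0.0007,0,0,0,0,0,0\n-0.0007,0,0,0,0,0,0\n-0.0007,0,0,0,0,0,0\n-0.0007,0,0,0,0,0,0\n-0.0007,0,0,0,0,0,0"

```text
clock: 17.58
tcp_pos: [0.5866, 0.1175, 0.0326]
tcp_rot: [[-0.97, 0.241, -0.015], [0.241, 0.97, 0.001], [0.014, -0.002, -1.0]]
contact_force: [-12.3, 3.7, 7.7]
grip_width: 0.0002
grip_force: 6.7
```

```bash
python3 go.py; python3 bk.py scene
```

```text
t 17.58 tip stn mm [13.2 64.8] z 15.6 pushdir -0.3 F stn [-12.9   0.7] Fz 7.7 q6 -1.25
scene strip centre [80.9 20.2] size [105.9  21.7] book yaw mod180 -89.7
```

handwheel:
  ticks: "-0.0008,0,0,0,0,0,0\n-0.0008,0,0,0,0,0,0\n-0.0008,0,0,0,0,0,0\n-0.0008,0,0,0,0,0,0\n-0.0008,0,0,0,0,0,0\n-0.0008,0,0,0,0,0,0\n-0.0008,0,0,0,0,0,0"

```text
clock: 18.22
tcp_pos: [0.5866, 0.1175, 0.0324]
tcp_rot: [[-0.97, 0.241, -0.016], [0.241, 0.97, 0.002], [0.016, -0.002, -1.0]]
contact_force: [-13.3, 4.3, 7.2]
grip_width: 0.0002
grip_force: 7.4
```

```bash
python3 go.py
```

```text
t 18.22 tip stn mm [13.2 64.7] z 15.4 pushdir -0.3 F stn [-14.   1.] Fz 7.2 q6 -1.25
```

handwheel:
  ticks: "0.003,0,0,0,0,0,0\n0.006,0,0,0,0,0,0\n0.012,0,0,0,0,0,0\n0.024,0,-0.01,0,0,0,0\n0.024,0,-0.04,0,0,0.03,0\n0.024,0,-0.065,0,0,0.06,0\n0.024,0.03,-0.065,0,0,0.09,0\n0.01,0.06,-0.065,0,0,0.12,0\n-0.03,0.07,-0.065,0,0,0.15,0\n-0.06,0.08,-0.065,0,0,0.18,0\n-0.06,0.08,-0.065,0,0,0.21,0\n-0.06,0.08,-0.065,0,0,0.24,0"

```text
clock: 19.22
tcp_pos: [0.6745, 0.1792, 0.1001]
tcp_rot: [[-0.353, 0.936, 0.005], [0.936, 0.353, 0.0], [-0.002, 0.005, -1.0]]
contact_force: [-0.7, -1.1, -0.5]
grip_width: 0.0
grip_force: 0.0
```

```bash
python3 go.py 80 145 17 -90; python3 bk.py scene
```

```text
t 19.22 tip stn mm [ 84.1 145.4] z 83.1 pushdir -55.7 F stn [-0.4 -1.3] Fz -0.5 q6 -0.2
delta tool [ 0.0021 -0.0039  0.0661] rz 0.599
scene strip centre [78.4 20.2] size [110.9  21.7] book yaw mod180 -89.9
```

To row units: 0.599 rad / 4 = 0.1498.

handwheel:
  ticks: "0.002,-0.004,0,0,0,0.03,0\n0.002,-0.004,0.01,0,0,0.06,0\n0.002,-0.004,0.03,0,0,0.09,0\n0.002,-0.004,0.05,0,0,0.12,0\n0.002,-0.004,0.066,0,0,0.1498,0\n0.002,-0.004,0.066,0,0,0.1498,0\n0.002,-0.004,0.066,0,0,0.1498,0"

```text
clock: 19.85
tcp_pos: [0.666, 0.1793, 0.0324]
tcp_rot: [[0.226, 0.974, -0.002], [0.974, -0.226, -0.0], [-0.001, -0.001, -1.0]]
contact_force: [0.5, 0.6, 0.6]
grip_width: 0.0002
grip_force: 0.0
```

```bash
python3 go.py 80 131 17 -90
```

```text
t 19.85 tip stn mm [ 75.8 143.5] z 15.4 pushdir -89.4 F stn [0.3 0.7] Fz 0.6 q6 0.39
delta tool [-0.0126  0.0041 -0.0016] rz 0.01
```

handwheel:
  ticks: "-0.003,0,0,0,0,0,0\n-0.006,0,0,0,0,0,0\n-0.009,0,0,0,0,0,0\n-0.011,0,0,0,0,0,0\n-0.012,0,0,0,0,0,0\n-0.013,0,0,0,0,0,0\n-0.014,0,0,0,0,0,0\n-0.014,0,0,0,0,0,0"

```text
clock: 20.52
tcp_pos: [0.6638, 0.1664, 0.0336]
tcp_rot: [[0.23, 0.973, 0.001], [0.973, -0.23, 0.001], [0.001, 0.001, -1.0]]
contact_force: [0.9, 0.0, -0.1]
grip_width: -0.0003
grip_force: 0.6
```

```bash
python3 go.py
```

```text
t 20.52 tip stn mm [ 76.7 130.4] z 16.6 pushdir -89.7 F stn [0.9 0.2] Fz -0.1 q6 0.37
```

handwheel:
  ticks: "-0.001,0,0,0,0,0,0\n-0.002,0,0,0,0,0,0\n-0.002,0,0,0,0,0,0"

```text
clock: 20.77
tcp_pos: [0.6638, 0.1663, 0.0337]
tcp_rot: [[0.23, 0.973, 0.002], [0.973, -0.23, 0.004], [0.004, 0.001, -1.0]]
contact_force: [1.5, 5.9, -1.0]
grip_width: -0.0
grip_force: 3.3
```

```bash
python3 go.py
```

```text
t 20.77 tip stn mm [ 76.7 130.3] z 16.7 pushdir -89.7 F stn [0.1 6.1] Fz -1.0 q6 0.37
```

handwheel:
  ticks: "-0.001,0,0,0,0,0,0\n-0.002,0,0,0,0,0,0\n-0.002,0,0,0,0,0,0"

```text
clock: 21.02
tcp_pos: [0.6637, 0.1662, 0.0338]
tcp_rot: [[0.231, 0.973, 0.004], [0.973, -0.231, 0.007], [0.008, 0.002, -1.0]]
contact_force: [2.8, 10.5, -2.3]
grip_width: -0.0003
grip_force: 5.6
```

```bash
python3 go.py
```

```text
t 21.02 tip stn mm [ 76.7 130.3] z 16.8 pushdir -89.7 F stn [ 0.3 10.8] Fz -2.3 q6 0.37
```

handwheel:
  ticks: "-0.0005,0,0,0,0,0,0\n-0.001,0,0,0,0,0,0\n-0.001,0,0,0,0,0,0\n-0.001,0,0,0,0,0,0\n-0.001,0,0,0,0,0,0\n-0.001,0,0,0,0,0,0\n-0.001,0,0,0,0,0,0\n-0.001,0,0,0,0,0,0"

```text
clock: 21.68
tcp_pos: [0.6638, 0.1662, 0.0339]
tcp_rot: [[0.231, 0.973, 0.005], [0.973, -0.231, 0.008], [0.009, 0.003, -1.0]]
contact_force: [2.6, 12.4, -1.0]
grip_width: -0.0003
grip_force: 6.5
```

```bash
python3 go.py; python3 bk.py
```

```text
t 21.68 tip stn mm [ 76.7 130.2] z 16.9 pushdir -89.7 F stn [-0.4 12.7] Fz -1.0 q6 0.37
top strip centre [77.4 21.9] size [106.7  21.5] book yaw mod180 -89.6
scene strip centre [78.5 20.2] size [110.6  21.7] book yaw mod180 -89.9
```

handwheel:
  ticks: "-0.0005,0,0,0,0,0,0\n-0.0005,0,0,0,0,0,0\n-0.0005,0,0,0,0,0,0\n-0.0005,0,0,0,0,0,0\n-0.0005,0,0,0,0,0,0\n-0.0005,0,0,0,0,0,0"

```text
clock: 22.28
tcp_pos: [0.6638, 0.1662, 0.034]
tcp_rot: [[0.231, 0.973, 0.005], [0.973, -0.231, 0.009], [0.01, 0.003, -1.0]]
contact_force: [4.0, 14.4, -1.7]
grip_width: -0.0
grip_force: 7.1
```

```bash
python3 go.py
```

```text
t 22.28 tip stn mm [ 76.7 130.2] z 17.0 pushdir -89.7 F stn [ 0.5 14.9] Fz -1.7 q6 0.37
```

handwheel:
  ticks: "0.003,0,0,0,0,0,0\n0.006,0,0,0,0,0,0\n0.012,0,0,0,0,0,0\n0.025,0,0,0,0,0,0\n0.035,0,-0.03,0,0,0,0\n0.035,0,-0.07,0,0,0,0\n0.035,-0.02,-0.1,0,0,0,0\n0.035,-0.06,-0.13,0,0,0,0\n0.035,-0.1,-0.14,0,0,0,0\n0.035,-0.13,-0.15,0,0,0,0\n0.035,-0.13,-0.15,0,0,0,0\n0.035,-0.13,-0.15,0,0,0,0"

```text
clock: 23.28
tcp_pos: [0.5425, 0.2255, 0.1842]
tcp_rot: [[0.228, 0.974, 0.001], [0.974, -0.228, -0.0], [0.0, 0.001, -1.0]]
contact_force: [-0.4, -0.1, 0.6]
grip_width: -0.0
grip_force: 0.0
```

```bash
python3 bk.py scene; python3 - <<'E'
from h import *
c=vision.read_camera("scene"); cv2.imwrite("pics/s9.png",cv2.resize(c["color"][150:330,180:420],None,fx=3.3,fy=3.3,interpolation=cv2.INTER_CUBIC))
E
```

```text
scene strip centre [78.6 20.1] size [110.4  21.8] book yaw mod180 -89.8
```

View pics/s9.png

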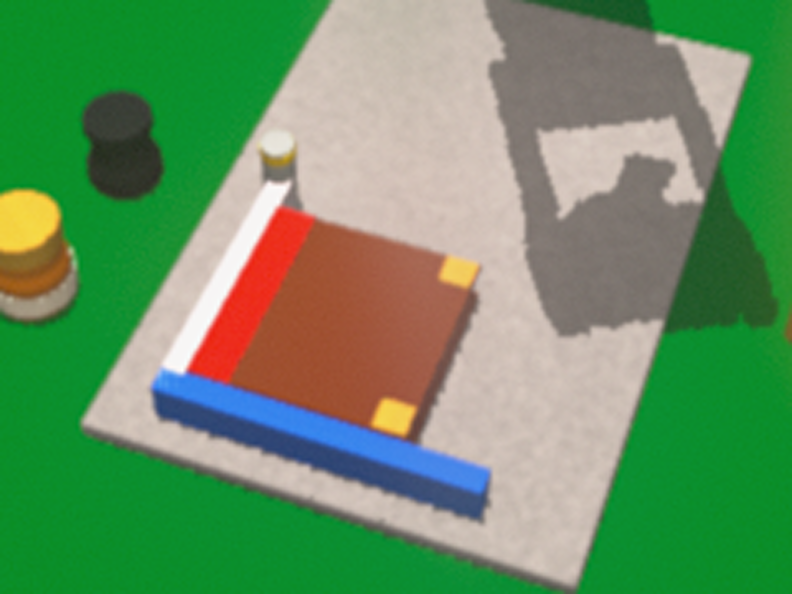

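The picture shows the journal flush with both rails. The red spine lies along the side rail from (290,215) to (195,375), and the far edge meets the blue rail from (190,375) to (415,435). The fingers are clear, and the loupe and jar haven't moved.

```bash
python3 -c "
from workcell import ticket; print(ticket.job_done())"
```

```text
the job is handed in; nothing more can be done
None
```

I handed the job in at about 23 s: the journal turned a quarter turn round the post, was pressed home on the end rail and then the side rail (peak finger force 14 to 15 N on each, 18 N overall), and was left flush with both with the fingers clear; the judge's verdict was not shown.

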